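# Test the bench stop button: press, twist free, reset

## Robot

A 6-joint arm with a two-finger parallel gripper is mounted at the origin on a cart in front of the work surface, level with it; the furniture and walls round the work are solid. World frame = base frame: x ahead of the robot, y to its left, z up, the work surface at z = 0. Lengths are in mm, angles in rad, forces in N, time in s.
With the tool pointing down it reaches from about 400 to 925 mm from the base axis. Payload 12.5 kg.
Tool frame: the origin (TCP) lies between the finger pads; the fingertips stand 25 mm ahead of it and the grasp point (between the pads) lies 6 mm ahead of it; z points along the fingers, y is the line along which they close (so a half turn about z gives the same grasp; the last joint's range is limited). The gripper opens to 95 mm and grips with 3 to 60 N. Pads are 20 mm wide; open, the fingers measure 119 mm over their backs; the gripper's body (75 mm by 180 mm) begins 59 mm behind the grasp point.
Start: joints at [1.028, 0.491, 1.559, -0, 1.092, -0.106], TCP at [264.386, 566.342, 239.661] pointing down, gripper open.
Joint ranges: [-3.1, 3.1], [-0.84, 2.19], [0.05, 2.79], [-1.13, 4.28], [0.06, 2.93], [-2.69, 2.69]. Speed limits (rad/s): [2.22, 2.22, 2.79, 3.14, 3.14, 3.14].

## Interface

Orientations are given as [roll, pitch, yaw] about the fixed x, y, z axes, in that order (R = Rz(yaw) Ry(pitch) Rx(roll)).
In Python, from cell import state, read_camera, job_done, cut_out gives the robot as it stands. The module is installed in compiled form; this text tells all that it offers.
- The arm moves only by the tool jog_arm, never from a script. Its argument "motion" is a list of rows, each a list of 2 entries, a list of its own where there are three numbers: the shift along the tool's x, y, z in mm, then the turn about the tool's z in rad. A call has 1 to 5 rows; each row is the pose to reach, as a shift and turn from the pose commanded when the call began, along the tool's axes at that moment; what a row does not reach only later rows make up. A row lasts 1/10 s, in which the tool goes at most 50 mm and 8.59 degrees, less where a joint would pass 70% of its speed; a pose out of reach is approached as far as the arm can. A call with a gripper value outside its range is refused whole. "grip" is the closure, from 0 (fully open) to 1 (shut), set as the call begins (left out, the last holds). The fingers move at their own pace and stop on an object; the grip force is fixed at half the most. Time passes only in rows, so rows that repeat a pose let the fingers close. It gives the time, the measured TCP pose, the force, the opening and the grip force at its end, in the units of the state.
- state(): the state, without advancing time (a new reading comes with each control period).
- read_camera(name): name is "scene" or "top" or "wrist"; returns a dict with "img" (420x560x3 uint8, blue, green, red), "vertical_fov" (degrees; the focal length in pixels is half the picture's height over the tangent of half this angle, whatever the lens; pixels are square), "cx", "cy" (the principal point, pixels), "extrinsics" (4x4, takes a point from camera to world coordinates). Camera axes: x right, y up, looking along -z (the intrinsics and any distortion apply to the point x, -y, -z); pixel columns grow to the right and rows downward; lengths in mm; the calibration is good to about 2 mm. The wrist camera is an equidistant fisheye: a pixel r from the principal point sees the ray r / f radians off the axis. A picture is of the moment at which its call begins. There is no depth.
- job_done(): hands the job in; it is judged then, once.
Trained networks look in a picture, given as the dict that the camera call returned (one of the last four; its "shot" number tells which), for a name from the list of things; names that differ only in an ending like _2 or _b are one class to them, and where a whole thing is asked for, a point or a joint stands for the part that bears it (a point fixed in the world has none). Each returns a list of dicts, best first, with "p" (0 to 1); they miss things now and then, are a little off and sometimes report something else, mostly with a low value. They report only what shows in the picture. A call takes as long as a camera call.
- cut_out(name, picture): "region" (420x560 bool, what is visible of it) and "box" ([left, top, right, bottom] in pixels, round what is visible of it).
The state is a dict: "t": time; "joints": joint angles; "qvel": joint speeds; "tau": joint torques, N m; "eef_pos": TCP position; "tcp_rot": TCP orientation; "ft_force": force on the tool from outside, world axes, zero at the start; "moment": the same for the moment, N m; "opening": opening from 0.0 (shut) to 1.0 (fully open); "grip_force": force on a finger pad.
Only numpy, scipy, OpenCV 4.12 (cv2) and the standard library are available. Lean on these libraries where they do the work, as an engineer would, in place of code of your own. Each camera call takes 0.05 s, during which the arm holds its last target. There are 200 camera calls.

## Task

Test the bench's stop control: press the big shrouded mushroom button fully in with the fingertips so that it latches, and let go of it so that it is seen to stay in by itself. Then push the raised bar on its head round clockwise (seen from above) until the button springs out again, and last press the flat round reset button on the smaller box fully in and leave it. Only press and push: do not pinch the bar, and leave the loose things standing round about where they are.

Things in the scene. Friction and masses are not known exactly. Their poses are not given: they have to be found in the camera images.
- stop_axis (a point): Point on the axis of the mushroom stop button, in the centre of the top face of its housing, 60 mm above the bench. Housing: grey box 84 x 84 mm, 60 mm high, with a steel foot plate 108 mm long (along its x) and 6 mm thick, screwed to the bench. A fixed aluminium shroud ring (outer diameter 72 mm, inner 58 mm) stands on it, its top 75 mm above the bench. z up; x along the housing, the direction of the head's bar when the head is not twisted.
- stop_bar_top (a point): Middle of the top of the raised bar on the black mushroom head, on the button's axis; 103.5 mm above the bench while the button is out, about 8 mm lower when latched. The head is a disc of diameter 54 mm, its upper face 81.5 mm above the bench while out (below the shroud's rim when latched). The bar crosses the disc through its centre: 50 mm long (along this point's x, which turns with the head), 10 mm wide, 22 mm tall. z up.
- stop_bar_end (a point): Top of the same bar at its +x end, 25 mm from the axis.
- stop_press (a joint): How far the mushroom head is pressed in, m: 0 out, 0.010 at the stop. A spring pushes it out with 4.5 N at 0 rising to 9 N; with the latch, pressing takes up to about 12 N. It latches as it passes about 0.008, which shows only after letting go: it then rests at about 0.0077. Press it in to 0.009 or more.
- stop_twist (a joint): Twist of the mushroom head, rad: 0 at rest, growing clockwise seen from above, stop at 0.95. A spring of 0.02 to 0.1 N m turns it back when let go. Twisted past about 0.53, the latch lets the pressed head spring out.
- reset_top (a point): Centre of the top face of the reset button: flat black round cap of diameter 30 mm, 55 mm above the bench, standing 7 mm proud of its collar on a grey box 60 x 60 mm, 45 mm high (foot plate 84 x 60 mm) screwed to the bench. z up.
- reset_press (a joint): How far the reset button is pressed, m: 0 out, 0.006 at the stop. Its spring pushes back with 2 N at 0 rising to 5 N; it does not latch.
- spare_objective: Loose microscope objective standing upright, diameter 26 mm, 46 mm tall, origin at the centre of its underside, behind the work. Must stay. A tall stereo microscope stands to the right of the work (at y below -0.05) beside the robot's starting place, a larger microscope behind it (x above 0.68): keep clear of both.
- objective_can: Loose black screw-lid can standing upright, diameter 41 mm, 59 mm tall, origin at the centre of its underside, behind the work. Must stay.
- puck_d: Loose low cylinder (mounted section), diameter 32 mm, 20 mm tall, origin at the centre of its underside, at the front edge of the bench. Must stay.

How it is judged:
By the outcome, as a careful person would: the job done as asked, in the order asked, and still so for the second after the job is handed in, with the robot touching nothing.
It also fails if it takes over 51 s, if anything falls off the work surface, if the arm or the gripper's body presses on something with over 40 N, if the wrist force passes 120 N, or if a joint passes its speed limit or range.

## Working session

There is one attempt and no reset: what is moved stays moved. The work goes in short steps, Python scripts to look and compute and a tool call to move; the robot and the scene stay as the last step left them, time stands still between calls to the robot, and variables do not carry over. Pictures are saved under pics/ and viewed, at most 10 in all, crops included, and the job is handed in when it is done.

Besides the shell and the picture viewer there is one more tool, called after ">>>" by a JSON object that holds its "name" and its "arguments", one argument or row to a line. jog_arm: Moves the arm, as the interface text tells. Its arguments: {"type":"object","properties":{"motion":{"type":"array"},"grip":{"type":"number"}},"required":["motion"]}

```bash
mkdir -p pics; cat > h.py <<'E'
import numpy as np, cv2
from cell import *
def foc(p): return 210/np.tan(np.radians(p["vertical_fov"])/2)
def ray(p,u,v):
    f=foc(p);E=np.array(p["extrinsics"]);d=np.array([(u-p["cx"])/f,-(v-p["cy"])/f,-1.])
    d=E[:3,:3]@d;return E[:3,3],d/np.linalg.norm(d)
def atz(p,u,v,z):
    o,d=ray(p,u,v);return o+d*(z-o[2])/d[2]
def tri(rs):
    A=0;b=0
    for o,d in rs:
        M=np.eye(3)-np.outer(d,d);A=A+M;b=b+M@o
    return np.linalg.solve(A,b)
E
python3 - <<'E'
from h import *
s=state();print(s)
for n in("scene","top"):
    p=read_camera(n);cv2.imwrite(f"pics/{n}1.png",p["img"]);print(n,p["vertical_fov"],p["cx"],p["cy"],np.round(p["extrinsics"],2).tolist(), [k for k in p])
    for c in("stop_bar_top","stop_press","reset_top","spare_objective","objective_can","puck_d"):
        for r in cut_out(c,p)[:2]:
            m=r["region"];ys,xs=np.nonzero(m);print(c,round(r["p"],2),r["box"],xs.mean().round(1),ys.mean().round(1),m.sum())
E
```

```text
{'t': 0.0, 'joints': array([ 1.02839407e+00,  4.91541884e-01,  1.55944618e+00,  3.12261544e-06,
        1.09166594e+00, -1.05610023e-01]), 'qvel': array([ 6.84174096e-04, -6.18797268e-05, -1.57443005e-03,  5.47201637e-05,
       -9.26437703e-04,  8.91247473e-04]), 'tau': array([ 7.77386704e-04, -6.12656236e+01, -2.58178031e+01,  6.93257712e-02,
        4.82405524e-02, -9.72730368e-05]), 'eef_pos': array([264.27388555, 566.1497483 , 239.07383435]), 'tcp_rot': array([-3.14053751e+00, -1.14634415e-04,  2.70479892e+00]), 'ft_force': array([0.44669503, 0.02688366, 0.18559524]), 'moment': array([ 0.01695076,  0.0112041 , -0.01068342]), 'grip_force': 0.0, 'opening': 0.9988353010937555}
scene 45.68813379744124 290.6798988737738 209.07118691587098 [[0.72, -0.3, 0.63, 1131.33], [0.7, 0.29, -0.65, -362.32], [0.01, 0.91, 0.42, 494.49], [0.0, 0.0, 0.0, 1.0]] ['img', 'vertical_fov', 'cx', 'cy', 'extrinsics', 'shot']
stop_bar_top 0.57 [282.1, 192.3, 313.7, 216.3] 297.8 204.8 516
stop_press 0.97 [286.6, 192.9, 309.8, 218.6] 298.4 205.0 461
stop_press 0.72 [285.1, 196.8, 313.8, 217.0] 298.0 205.0 497
[... 264 characters left out ...]
66 281.6273852652556 217.71723098862188 [[-0.05, 0.97, -0.24, 336.03], [-1.0, -0.05, 0.01, 274.85], [-0.0, 0.24, 0.97, 951.02], [0.0, 0.0, 0.0, 1.0]] ['img', 'vertical_fov', 'cx', 'cy', 'extrinsics', 'shot']
stop_bar_top 0.71 [243.9, 235.5, 275.2, 267.8] 258.9 246.5 817
stop_bar_top 0.53 [365.3, 220.5, 382.2, 236.0] 375.1 227.6 214
stop_press 0.88 [242.8, 232.3, 276.1, 261.8] 258.9 246.6 852
reset_top 0.59 [367.3, 217.1, 384.9, 236.7] 375.3 227.6 240
reset_top 0.4 [313.0, 160.7, 327.7, 181.2] 322.7 170.1 197
spare_objective 0.74 [311.9, 162.2, 330.2, 179.1] 322.6 170.1 217
objective_can 0.58 [203.9, 157.0, 231.2, 191.6] 217.9 174.8 620
puck_d 0.82 [297.3, 305.1, 317.1, 326.1] 306.8 315.1 293
```

```bash
python3 - <<'E'
import cv2
a=cv2.imread("pics/top1.png")[140:350,160:440];cv2.imwrite("pics/topc.png",cv2.resize(a,(784,588),interpolation=cv2.INTER_CUBIC))
E
```

```text
(no output)
```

View pics/topc.png

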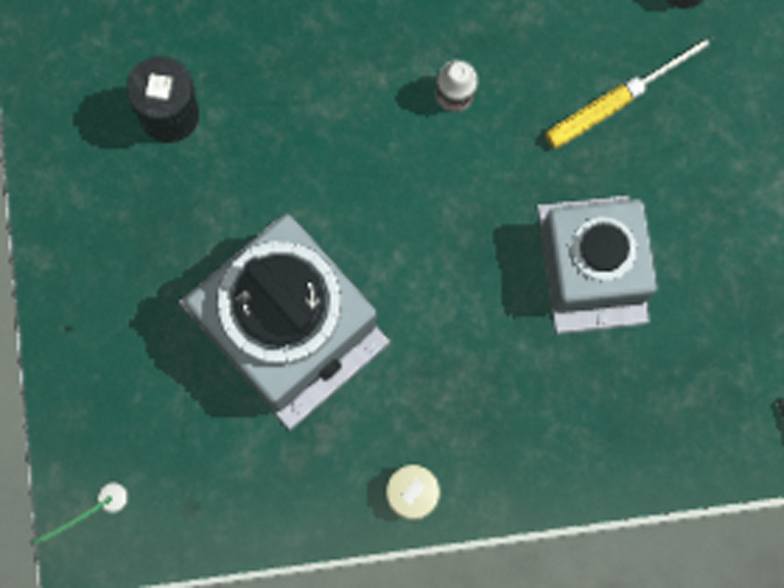

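View pics/scene1.png

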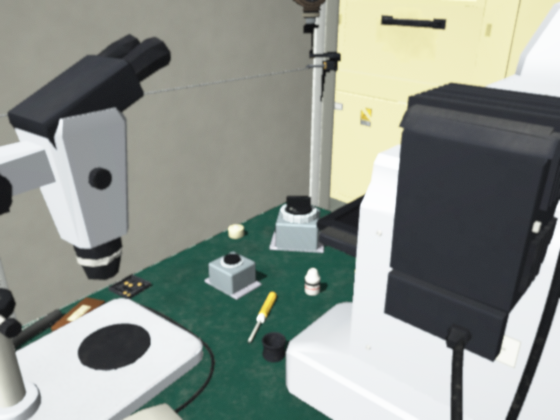

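The crop of the top view shows the stop button's head at full-image (259,247), with its bar running upper left to lower right. The reset cap is at (376,228), and the can, objective and puck stand clear of both. In the scene view the head is at (298,205) and the reset cap at (231,259).

```bash
python3 - <<'E'
from h import *
t=read_camera("top");s=read_camera("scene")
for c in("stop_press","reset_top"):
    ps=[]
    for p,u0 in((t,{"stop_press":(259,247),"reset_top":(376,228)}[c]),(s,{"stop_press":(298,205),"reset_top":(231,259)}[c])):
        for r in cut_out(c,p):
            ys,xs=np.nonzero(r["region"]);q=(xs.mean(),ys.mean())
            if np.hypot(q[0]-u0[0],q[1]-u0[1])<6: ps.append(q);break
        else: ps.append(u0)
    R=[ray(t,*ps[0]),ray(s,*ps[1])];x=tri(R)
    print(c,ps,x.round(1),[np.linalg.norm(np.cross(x-o,d)).round(1) for o,d in R],[atz(t,*ps[0],z).round(1) for z in (55,81.5,90)])
# shroud ring white, and bar ends / housing corners in top crop
f=lambda u,v:(160+u/2.8,140+v/2.8)
for n,u,v,z in(("ring",279,301,75),("c_top",288,214,60),("c_right",376,314,60),("c_bot",279,402,60),("c_left",190,303,60),("can",160,88,59),("obj",460,72,46),("puck",413,491,20),("resetcap",606,246,55),("collar",603,249,48)):
    print(n,atz(t,*f(u,v),z).round(1))
im=t["img"];g=cv2.resize(im[210:285,220:300],(800,750),interpolation=cv2.INTER_CUBIC)
g=cv2.convertScaleAbs(g,alpha=1.0);g=(255*(g/255.)**.5).astype('uint8');cv2.imwrite("pics/head.png",cv2.resize(g,(640,600)))
E
```

```text
stop_press [(np.float64(259.1294117647059), np.float64(246.46117647058824)), (298, 205)] [504.6 307.2  81.7] [np.float64(0.2), np.float64(0.2)] [array([509.6, 308. ,  55. ]), array([504.5, 307. ,  81.5]), array([502.9, 306.7,  90. ])]
reset_top [(np.float64(375.65612648221344), np.float64(227.46245059288538)), (231, 259)] [533.5 108.4  50. ] [np.float64(0.2), np.float64(0.2)] [array([532.5, 109.5,  55. ]), array([526.7, 114.4,  81.5]), array([524.9, 115.9,  90. ])]
ring [504.  306.5  75. ]
c_top [560.1 299.5  60. ]
c_right [496.1 249.6  60. ]
c_bot [446.6 309.4  60. ]
c_left [508.3 360.2  60. ]
can [644.6 375.4  59. ]
obj [650.2 188.   46. ]
puck [393.8 232.1  20. ]
resetcap [531.8 108.2  55. ]
collar [531.5 108.9  48. ]
```

View pics/head.png

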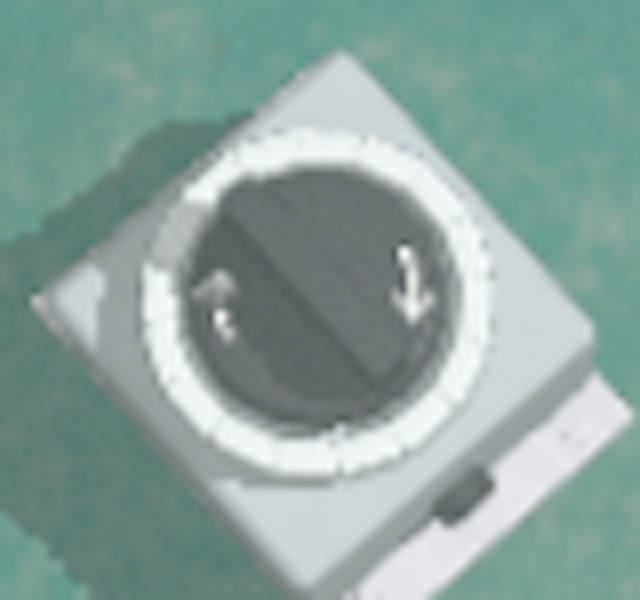

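>>> {"name": "jog_arm", "arguments": {
  "motion": [
    [[-41,-17,0],0],
    [[-82,-34,0],0],
    [[-123,-50,0],0],
    [[-163,-67,0],0],
    [[-204,-84,10],0]
  ],
  "grip": 1
}}

```text
t: 1.5
eef_pos: [415.0, 402.9, 230.7]
tcp_rot: [3.139, 0.001, 2.705]
ft_force: [0.5, 0.8, -0.3]
opening: 0.634
grip_force: 0.0
```

>>> {"name": "jog_arm", "arguments": {
  "motion": [
    [[-41,-17,20],0.09],
    [[-82,-34,40],0.18],
    [[-123,-50,60],0.27],
    [[-123,-50,70],0.36],
    [[-123,-50,70],0.45]
  ]
}}

```text
t: 2.0
eef_pos: [504.5, 305.0, 157.9]
tcp_rot: [-3.139, -0.001, 2.248]
ft_force: [-0.4, -0.3, 0.3]
opening: 0.219
grip_force: 0.0
```

>>> {"name": "jog_arm", "arguments": {
  "motion": [
    [[0,0,0],0],
    [[0,0,0],0]
  ]
}}

```text
t: 2.2
eef_pos: [504.0, 306.7, 159.9]
tcp_rot: [3.141, 0.0, 2.258]
ft_force: [-0.1, 0.0, -0.7]
opening: 0.048
grip_force: 0.0
```

```bash
cat >> h.py <<'E'
from scipy.spatial.transform import Rotation as Ro
def shift(target,s=None):
    s=s or state();R=Ro.from_euler("xyz",s["tcp_rot"]).as_matrix();return (R.T@(np.array(target)-s["eef_pos"])).round(1)
E
python3 - <<'E'
from h import *
s=state();print(s["t"],s["eef_pos"],s["tcp_rot"],s["ft_force"],s["opening"]);print(shift([503.5,306,130]))
p=read_camera("wrist");cv2.imwrite("pics/w1.png",p["img"])
print(p["cx"],p["cy"],foc(p),np.round(p["extrinsics"],2).tolist())
p=read_camera("top");im=p["img"][190:290,200:320];cv2.imwrite("pics/t2.png",cv2.resize(im,(720,600)))
E
```

```text
2.2 [504.04191172 306.72397303 159.87057622] [3.14116013e+00 8.70877417e-05 2.25760980e+00] [-0.10353028  0.00135688 -0.67571867] 0.04753247087232548
[-0.2 -0.9 29.9]
285.86674834712625 208.03891463727322 325.19226210127806 [[0.77, -0.61, -0.18, 454.63], [0.63, 0.74, 0.22, 367.29], [0.0, -0.28, 0.96, 304.69], [0.0, 0.0, 0.0, 1.0]]
```

View pics/w1.png

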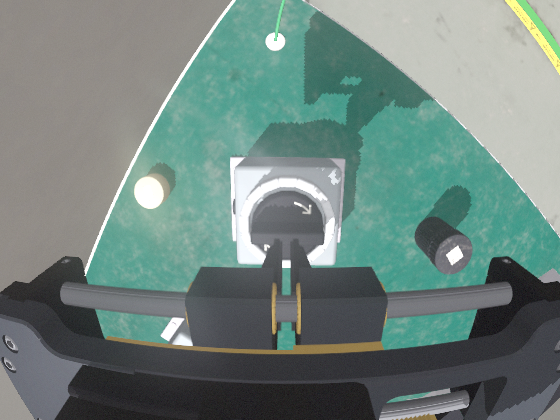

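The wrist view shows the bar lying along the image x axis, with the closed fingertips at about (288,245), centred over the head. I'll press now.

>>> {"name": "jog_arm", "arguments": {
  "motion": [
    [[0,-1,15],0],
    [[0,-1,27],0],
    [[0,-1,33],0],
    [[0,-1,37],0],
    [[0,-1,37],0]
  ]
}}

```text
t: 2.8
eef_pos: [503.3, 306.2, 122.7]
tcp_rot: [3.141, 0.0, 2.256]
ft_force: [-1.6, -0.3, 5.6]
opening: 0.009
grip_force: 2.8
```

>>> {"name": "jog_arm", "arguments": {
  "motion": [
    [[0,0,2],0],
    [[0,0,4.5],0],
    [[0,0,4.5],0]
  ]
}}

```text
t: 3.1
eef_pos: [503.5, 306.3, 118.8]
tcp_rot: [3.14, 0.0, 2.256]
ft_force: [-2.0, -0.9, 7.8]
opening: 0.003
grip_force: 4.0
```

>>> {"name": "jog_arm", "arguments": {
  "motion": [
    [[0,0,0.7],0],
    [[0,0,1.5],0],
    [[0,0,1.5],0]
  ]
}}

```text
t: 3.4
eef_pos: [503.9, 306.5, 118.5]
tcp_rot: [3.139, 0.001, 2.256]
ft_force: [-3.7, -1.7, 17.6]
opening: 0.005
grip_force: 9.1
```

>>> {"name": "jog_arm", "arguments": {
  "motion": [
    [[0,0,-5],0],
    [[0,0,-15],0],
    [[12,10,-22],0],
    [[28,22,-22],0],
    [[28,22,-22],0]
  ]
}}

```text
t: 3.9
eef_pos: [502.6, 344.0, 139.2]
tcp_rot: [3.14, -0.0, 2.257]
ft_force: [0.0, 0.2, -0.2]
opening: 0.005
grip_force: 0.0
```

>>> {"name": "jog_arm", "arguments": {
  "motion": [
    [[0,0,0],0],
    [[0,0,0],0]
  ]
}}

```text
t: 4.1
eef_pos: [502.4, 341.4, 138.5]
tcp_rot: [-3.141, -0.0, 2.255]
ft_force: [0.1, -0.4, -0.1]
opening: 0.005
grip_force: 0.0
```

```bash
python3 - <<'E'
from h import *
s=state();print(s["t"],s["eef_pos"],s["tcp_rot"],s["ft_force"],s["joints"])
a=np.array([503.5,306,0]);print(shift(a))
p=read_camera("scene");im0=cv2.imread("pics/scene1.png")
A=np.hstack([i[180:260,260:340] for i in(im0,p["img"])]);cv2.imwrite("pics/latch.png",cv2.resize(A,(800,400),interpolation=cv2.INTER_CUBIC))
E
```

```text
4.1 [502.4192484  341.36978772 138.49251534] [-3.14107951e+00 -7.70124783e-05  2.25497917e+00] [ 0.08633678 -0.43443426 -0.07090229] [ 4.88106147e-01  5.80578204e-01  1.70517737e+00 -3.23455511e-05
  8.56355401e-01 -1.96055520e-01]
[-28.1 -21.4 138.5]
```

View pics/latch.png

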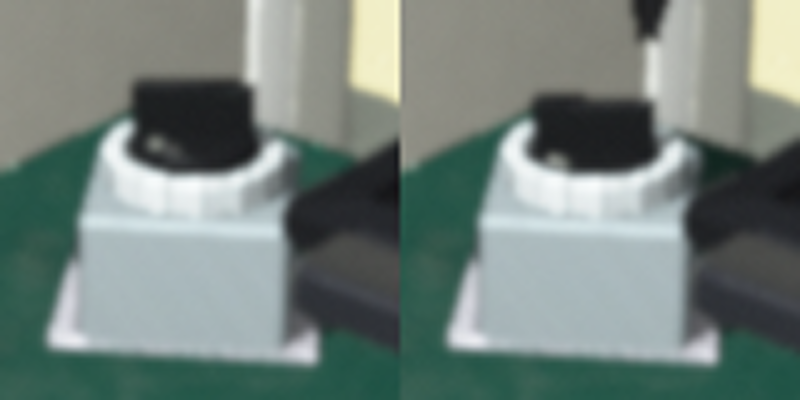

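Before is on the left and after on the right: the bar's top edge went from row 85 to 100 of the enlarged crop, so the head stays in by itself (latched) with the fingers clear. Next I lower the fingertips beside the bar and move up to it.

>>> {"name": "jog_arm", "arguments": {
  "motion": [
    [[0,-1,14],0],
    [[0,-1,27],0],
    [[-6,-1,27],0],
    [[-10,-1,27],0],
    [[-10,-1,27],0]
  ]
}}

```text
t: 4.65
eef_pos: [508.9, 332.7, 112.0]
tcp_rot: [3.141, 0.0, 2.254]
ft_force: [-0.5, 0.2, 0.5]
opening: 0.004
grip_force: 0.0
```

>>> {"name": "jog_arm", "arguments": {
  "motion": [
    [[-1.5,0,0],0],
    [[-3,0,0],0],
    [[-3,0,0],0]
  ]
}}

```text
t: 4.95
eef_pos: [510.2, 331.0, 112.0]
tcp_rot: [3.141, -0.0, 2.255]
ft_force: [-1.5, 1.2, 1.7]
opening: 0.003
grip_force: 0.8
```

>>> {"name": "jog_arm", "arguments": {
  "motion": [
    [[-3.7,1.2,0],0.1],
    [[-5.9,2.3,0],0.2],
    [[-8.3,3.0,0],0.3],
    [[-10.8,3.6,0],0.4],
    [[-13.2,3.9,0],0.5]
  ]
}}

```text
t: 5.45
eef_pos: [521.4, 324.0, 112.1]
tcp_rot: [3.141, -0.001, 1.751]
ft_force: [-2.1, 5.9, 2.0]
opening: 0.008
grip_force: 3.2
```

>>> {"name": "jog_arm", "arguments": {
  "motion": [
    [[-2.2,1.2,0],0.1],
    [[-4.4,2.3,0],0.2],
    [[-5.6,2.7,0],0.25],
    [[-5.6,2.7,0],0.25]
  ]
}}

```text
t: 5.85
eef_pos: [525.6, 319.0, 112.3]
tcp_rot: [3.14, -0.002, 1.503]
ft_force: [0.2, 6.3, 1.2]
opening: 0.006
grip_force: 3.0
```

```bash
python3 - <<'E'
from h import *
s=state();print(s["t"],s["eef_pos"],s["tcp_rot"],s["ft_force"]);print(shift([503.5,306,0]))
p=read_camera("scene");q=read_camera("top");im0=cv2.imread("pics/scene1.png")
A=np.hstack([i[180:260,260:340] for i in(im0,p["img"])]+[q["img"][207:287,220:300]]);cv2.imwrite("pics/tw.png",cv2.resize(A,(798,266),interpolation=cv2.INTER_CUBIC))
E
```

```text
5.85 [525.5884442  319.0441827  112.34701266] [ 3.13965583e+00 -2.14947204e-03  1.50282301e+00] [0.21709864 6.32655579 1.15692034]
[-14.8 -21.4 112.3]
```

View pics/tw.png

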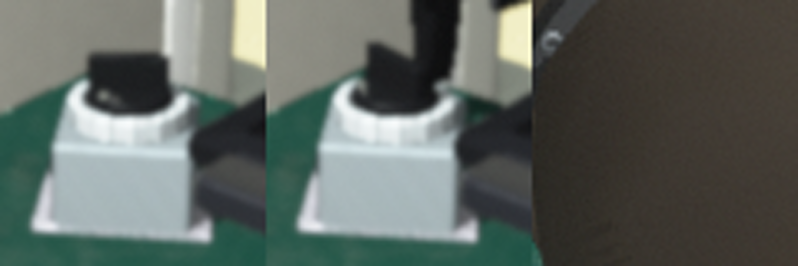

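The bar is turned and its head stands as high as at the start, so the button has sprung out. I back off sideways and go up.

>>> {"name": "jog_arm", "arguments": {
  "motion": [
    [[8,0,0],0],
    [[20,0,0],0],
    [[28,0,0],0],
    [[28,0,-25],0],
    [[28,0,-50],0]
  ]
}}

```text
t: 6.45
eef_pos: [526.5, 346.7, 161.4]
tcp_rot: [-3.14, 0.001, 1.506]
ft_force: [0.0, 0.5, 0.9]
opening: 0.003
grip_force: 0.0
```

```bash
python3 - <<'E'
from h import *
s=state();print(s["t"],s["eef_pos"],s["tcp_rot"]);print(shift([532,108.4,95]))
E
```

```text
6.45 [526.52302325 346.66126027 161.44083547] [-3.13996958e+00  1.20373111e-03  1.50569638e+00]
[-237.3   21.1   66.7]
```

>>> {"name": "jog_arm", "arguments": {
  "motion": [
    [[-48,4,0],0],
    [[-96,8,0],0],
    [[-144,13,0],0],
    [[-192,17,0],0],
    [[-237,21,15],0]
  ]
}}

```text
t: 6.95
eef_pos: [533.0, 106.8, 147.8]
tcp_rot: [3.139, -0.0, 1.505]
ft_force: [0.8, 0.0, -0.9]
opening: 0.006
grip_force: 0.0
```

>>> {"name": "jog_arm", "arguments": {
  "motion": [
    [[0,0,0],0],
    [[0,0,10],0],
    [[0,0,10],0],
    [[0,0,10],0]
  ]
}}

```text
t: 7.35
eef_pos: [532.2, 109.4, 136.3]
tcp_rot: [-3.141, -0.0, 1.507]
ft_force: [-0.1, -0.4, 0.6]
opening: 0.004
grip_force: 0.0
```

```bash
python3 - <<'E'
from h import *
s=state();print(s["t"],s["eef_pos"],s["tcp_rot"]);print(shift([532,108.4,80]))
p=read_camera("scene");w=read_camera("wrist");q=read_camera("top")
cv2.imwrite("pics/r.png",np.vstack([np.hstack([cv2.resize(p["img"][170:290,190:350],(400,300)),cv2.resize(q["img"][180:270,220:340],(400,300))]),np.hstack([cv2.resize(w["img"][150:300,200:400],(400,300)),cv2.resize(w["img"],(400,300))])]))
E
```

```text
7.35 [532.15906376 109.41361251 136.34180144] [-3.14110221e+00 -2.30898826e-05  1.50653716e+00]
[-1.  -0.1 56.3]
```

View pics/r.png

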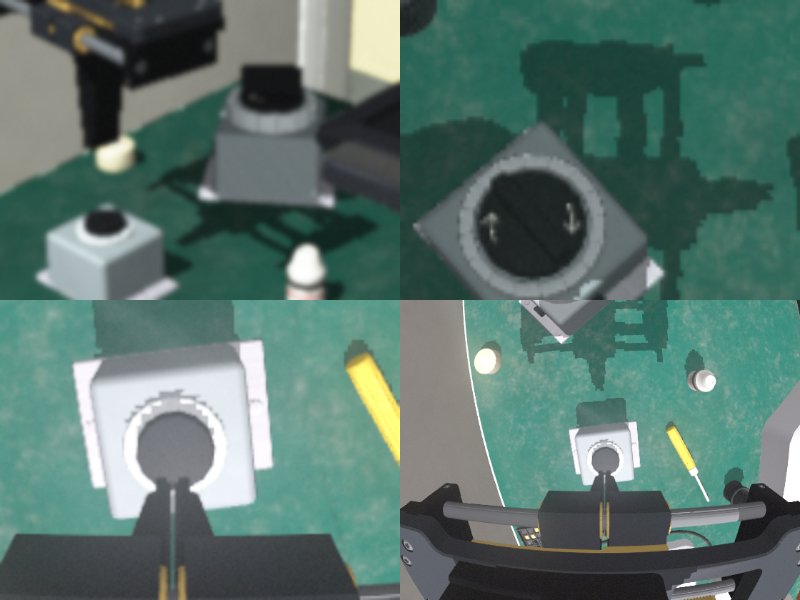

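The stop head is out and its bar is back at rest (top view, panel (530,222)). The fingertips sit over the reset cap, in line with its centre (panel (175,450)). I press it.

>>> {"name": "jog_arm", "arguments": {
  "motion": [
    [[-1,0,20],0],
    [[-1,0,40],0],
    [[-1,0,52],0],
    [[-1,0,58],0],
    [[-1,0,60],0]
  ]
}}

```text
t: 8.0
eef_pos: [531.9, 107.4, 76.5]
tcp_rot: [-3.141, -0.0, 1.505]
ft_force: [-2.6, 1.0, 3.7]
opening: 0.002
grip_force: 1.9
```

>>> {"name": "jog_arm", "arguments": {
  "motion": [
    [[0,0,1],0],
    [[0,0,2],0],
    [[0,0,2.5],0],
    [[0,0,2.5],0]
  ]
}}

```text
t: 8.4
eef_pos: [532.2, 107.3, 74.5]
tcp_rot: [3.141, -0.0, 1.505]
ft_force: [-3.7, 1.8, 4.9]
opening: 0.008
grip_force: 2.4
```

>>> {"name": "jog_arm", "arguments": {
  "motion": [
    [[0,0,1],0],
    [[0,0,2],0],
    [[0,0,2],0]
  ]
}}

```text
t: 8.7
eef_pos: [532.4, 107.3, 74.0]
tcp_rot: [3.14, -0.0, 1.505]
ft_force: [-7.9, 1.2, 25.9]
opening: 0.007
grip_force: 13.1
```

The force jumped to 26 N at 6 mm, so the cap is at its stop. I lift clear.

>>> {"name": "jog_arm", "arguments": {
  "motion": [
    [[0,0,-5],0],
    [[0,0,-20],0],
    [[0,0,-50],0],
    [[0,0,-80],0],
    [[0,0,-80],0]
  ]
}}

```text
t: 9.2
eef_pos: [534.0, 107.1, 155.5]
tcp_rot: [3.135, -0.001, 1.505]
ft_force: [-0.3, 0.4, -0.3]
opening: 0.001
grip_force: 0.0
```

>>> {"name": "jog_arm", "arguments": {
  "motion": [
    [[0,0,0],0],
    [[0,0,0],0],
    [[0,0,0],0]
  ]
}}

```text
t: 9.5
eef_pos: [531.9, 107.1, 151.1]
tcp_rot: [-3.14, 0.0, 1.505]
ft_force: [-0.6, -0.1, 0.8]
opening: 0.006
grip_force: 0.0
```

```bash
python3 -c "
from h import *
s=state();print(s['t'],s['eef_pos'],s['ft_force']);print(job_done())"
```

```text
9.5 [531.87674539 107.05840321 151.13028217] [-0.6386856  -0.11964373  0.78527848]
the job is handed in; nothing more can be done
None
```

The job is handed in at 9.5 s: the stop button was pressed in and stayed latched, was twisted clockwise until it sprang out, and then the reset button was pressed to its stop and released, with the arm left clear (no verdict was returned).

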